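# Clamp the lid of the smoking-chip jar

## Task

The lid of the round jar has a fresh seal that must set under the clamp the jar stands in. Turn that clamp's wing knob clockwise until its pad just touches the lid, then add one eighth of a turn (45 degrees) and let go; more could crack the glass. Leave the other clamp, with the square tin, as it is.

Things in the scene. Friction and masses are not known exactly. Their poses are not given: they have to be found in the camera images.
- jar_screw (a joint): turn of the black wing knob on the clamp in which the round jar stands, rad, growing clockwise from above. 0: the pad meets the lid and the wing lies in line with the clamp's arm. It starts at -0.65 to -0.30 (37 to 17 degrees short of touching); stop at +1.45. Turning takes 0.10 N m, 0.15 under load; it stays where left and does not rise or sink. Past 0 a spring pad adds 0.2 N per degree
- jar_wing (a point): grip point mid-wing on that knob's vertical axis, 140 mm above the table. The wing is an upright blade 58 mm long (point x, turns with the knob), 12 mm thick (y), 38 mm tall: its top is 14 mm above this point, the clamp's arm 35 mm below. Both clamps are alike: bare aluminium, bolted down, base 125 x 96 mm, a column on the robot's side carrying a 30 mm wide arm over the load
- jar_pad: round rubber-faced pad, 26 mm across, under the arm on the knob's axis; origin at the centre of its underside. On the lid it is 65 mm above the table; it starts 1.7 to 3.7 mm higher and sinks 0.1 mm per degree of clockwise turn until it touches
- jar: round glass jar with a black lid, 66 mm across, 55 mm tall, loose, standing on the clamp's 10 mm thick base under the pad; origin at the centre of its underside. (A second such jar stands free, not in a clamp: not this one)
- tin_wing_end (a point): one end of the wing of the other, identical clamp, which holds a square steel tin 48 mm wide: 29 mm out from that knob's axis, 140 mm above the table. Not to be turned
There are look-alikes about, which are no part of the job. What is shaped like the part that bears jar_screw but purple or yellow is not meant. Leave any brown or orange look-alike of the jar alone.

How it is judged:
On the way:
1. the pad touches the lid of the jar (contact force between jar_pad and jar above 0.5 N), for 0.1 s.
At the end, for the whole second after the job is handed in: the wing knob over the round jar stands 45 degrees, give or take 15, clockwise past the touch (joint 0.524 to 1.047 rad), and the pad presses on the lid with over 3 N, the jar upright (within 0.1 rad) and within 15 mm of centre under the pad (value of joint jar_screw between 0.524 and 1.047 rad and contact force between jar_pad and jar above 3 N and angle between jar's own z axis and vertical below 0.1 rad and horizontal distance between jar and jar_pad below 0.015 m).
It fails at once if the knob over the jar is overtightened: turned more than 69 degrees (1.2 rad) past the touch (value of joint jar_screw above 1.2 rad).
It fails at once if the other clamp's knob is turned (its wing end moves more than 8 mm) (distance of tin_wing_end from where it was at the start of the episode above 0.008 m).
It also fails if it takes over 32 s, if anything falls off the work surface, if the arm or the gripper's body presses on something with over 40 N, if the wrist force passes 120 N, or if a joint passes its speed limit or range.

## Robot

A 6-joint arm with a two-finger parallel gripper is mounted at the origin on the work surface. World frame = base frame: x ahead of the robot, y to its left, z up, the work surface at z = 0. Lengths are in m, angles in rad, forces in N, time in s.
With the tool pointing down it reaches from about 0.3 to 0.825 m from the base axis. Payload 5.4 kg.
Tool frame: the origin (TCP) lies between the finger pads; the fingertips stand 19 mm ahead of it and the grasp point (between the pads) is the TCP (ctrl.tcp_to_tips is the distance from the TCP to the fingertips, in m); y points along the fingers, x is the direction in which the jaws open and shut, and the axes are right-handed (so a half turn about y gives the same grasp; the last joint's range is limited). The gripper opens to 92 mm and grips with 3 to 60 N. Pads are 20 mm wide; open, the fingers measure 128 mm over their backs; the gripper's body (75 mm by 189 mm) begins 69 mm behind the grasp point.
Start: joints at [0.977, 0.158, 1.597, -0, 1.386, -0.21], TCP at [0.215, 0.533, 0.234] pointing down, gripper open.
Joint ranges: [-2.91, 2.91], [-0.94, 2.29], [0.18, 2.7], [-1.29, 4.43], [0.17, 2.64], [-3, 3]. Speed limits (rad/s): [2.57, 2.57, 3.14, 3.14, 3.14, 3.14].

## Interface

Orientations are given as a 3x3 rotation matrix whose columns are the frame's x, y, z axes.
In Python, from rig import ctrl, camera, camera_info, sign_off gives the robot as it stands.
- The arm moves only by the tool apply_moves, never from a script. Its argument "motion" is text: rows parted by semicolons, each of 5 numbers parted by spaces: the shift along the tool's x, y, z scaled (see below), then the turn about the tool's y scaled (see below), then the closure, from -1 (fully open) to 1 (shut), so that 0 is half open. A call has 1 to 20 rows; each row shifts and turns the commanded pose from where the row before left it, along the tool's axes as they then stand; what a row does not reach is not made up. The controller multiplies each number of a shift by 200 mm and each number of a turn by pi rad. A row lasts 1/12 s, in which the tool goes at most 41.7 mm and 7.16 degrees, less where a joint would pass 70% of its speed; a pose out of reach is approached as far as the arm can. A call with a number of a shift or a turn outside -1 to 1 is refused whole. A call with a gripper value outside its range is refused whole. The fingers move at their own pace and stop on an object; the grip force is fixed at half the most. Time passes only in rows, so rows that do not move let the fingers close. It gives the time, the measured TCP pose, the force and the opening at its end, in the units of the state.
- ctrl.sense(): the state, without advancing time (a new reading comes with each control period).
- camera(name): name is "side" or "top"; returns the picture (400x640x3 uint8, blue, green, red); there is no depth.
- camera_info(name): a dict with "fx", "fy", "cx", "cy" (pixels), "camera_from_world" (4x4, takes a point from world to camera coordinates). Camera axes: x right, y down, z forward; pixel columns grow to the right and rows downward; lengths in m; the calibration is good to about 2 mm. A picture is of the moment at which its call begins. camera_info takes no time and is no camera call.
- sign_off(): hands the job in, once; it reports no verdict.
The state is a dict: "time": time; "qpos": joint angles; "joint_vel": joint speeds; "joint_torque": joint torques, N m; "eef_pos": TCP position; "eef_rot": TCP orientation; "ft_force": force on the tool from outside, world axes, zero at the start; "torque": the same for the moment, N m; "gripper_width": finger opening in m.
Only numpy, scipy, OpenCV 4.12 (cv2) and the standard library are available. Lean on these libraries where they do the work, as an engineer would, in place of code of your own. Each camera call takes 0.05 s, during which the arm holds its last target. There are 200 camera calls.

## Working session

There is one attempt and no reset: what is moved stays moved. The work goes in short steps, Python scripts to look and compute and a tool call to move; the robot and the scene stay as the last step left them, time stands still between calls to the robot, and variables do not carry over. Pictures are saved under pics/ and viewed, about 8 in all and at most 12, crops included, and the job is handed in when it is done.

Besides the shell and the picture viewer there is one more tool, called after ">>>" by a JSON object that holds its "method" and its "body", one argument or row to a line. apply_moves: Moves the arm, as the interface text tells. Its arguments: {"type":"object","properties":{"motion":{"type":"string"}},"required":["motion"]}

```bash
mkdir -p pics; ls; python3 - <<'E'
from rig import ctrl,camera,camera_info
import cv2,numpy as np
for n in("top","side"):
    cv2.imwrite(f"pics/{n}0.png",camera(n)); i=camera_info(n); print(n,i["fx"],i["fy"],i["cx"],i["cy"]);print(np.round(i["camera_from_world"],4))
s=ctrl.sense();print(s["time"],s["eef_pos"],np.round(s["eef_rot"],3),s["gripper_width"])
E
```

```text
pics
top 441.0257849372921 441.0257849372921 314.4166728459815 201.04893568548047
[[-2.5800e-02 -9.9970e-01 -1.0000e-04 -3.9700e-02]
 [-9.9380e-01  2.5700e-02 -1.0850e-01  5.6050e-01]
 [ 1.0840e-01 -2.7000e-03 -9.9410e-01  1.1174e+00]
 [ 0.0000e+00  0.0000e+00  0.0000e+00  1.0000e+00]]
side 410.2784624120209 410.2784624120209 319.6881521369426 188.47445637554955
[[ 0.9919 -0.1252  0.0209 -0.5446]
 [-0.0478 -0.5209 -0.8523  0.0958]
 [ 0.1176  0.8444 -0.5226  0.9803]
 [ 0.      0.      0.      1.    ]]
0.1 [0.21500347 0.53270807 0.23270808] [[ 0.374 -0.001 -0.927]
 [ 0.927 -0.001  0.374]
 [-0.002 -1.     0.   ]] 0.09221750797679824
```

View pics/top0.png

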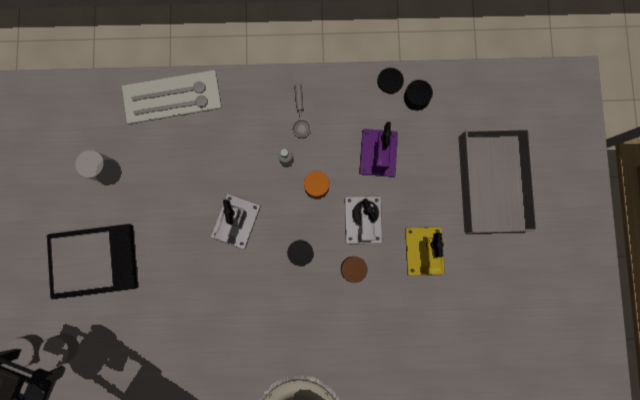

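View pics/side0.png

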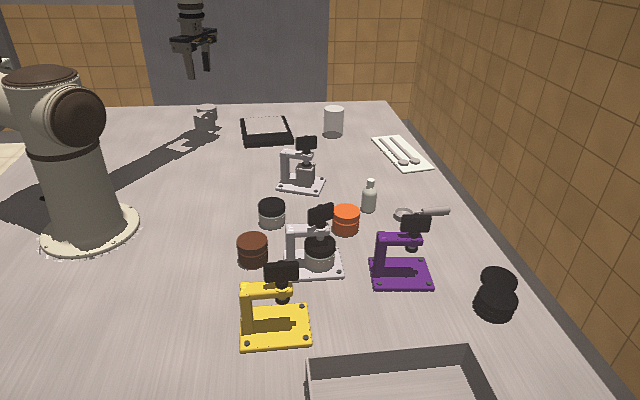

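```bash
python3 - <<'E'
import cv2,numpy as np
t=cv2.imread("pics/top0.png")[185:255,330:400];s=cv2.imread("pics/side0.png")[190:290,270:370]
f=lambda a:cv2.convertScaleAbs(cv2.resize(a,(400,400),interpolation=cv2.INTER_NEAREST),alpha=1.6,beta=10)
cv2.imwrite("pics/crop.png",np.hstack([f(t),f(s)]))
E
```

```text
(no output)
```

View pics/crop.png

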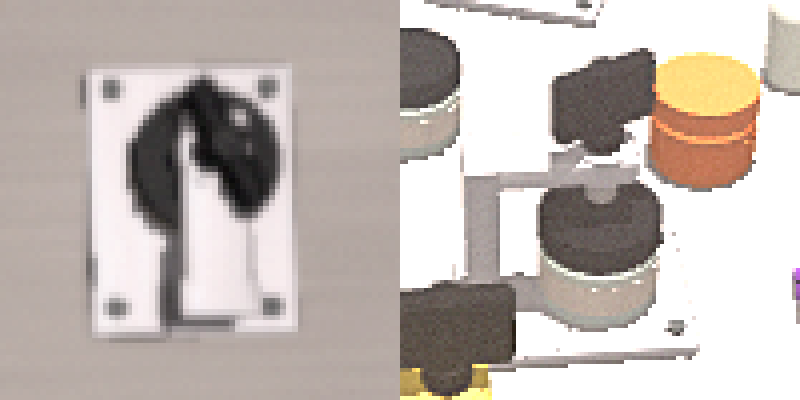

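```bash
cat > h.py <<'E'
import numpy as np
from rig import camera_info
def ray(n,u,v,z):
    i=camera_info(n);T=np.array(i["camera_from_world"]);R=T[:3,:3];c=-R.T@T[:3,3]
    d=R.T@np.array([(u-i["cx"])/i["fx"],(v-i["cy"])/i["fy"],1]);return c+d*(z-c[2])/d[2]
def proj(n,p):
    i=camera_info(n);q=np.array(i["camera_from_world"])@np.r_[p,1];return np.array([i["fx"]*q[0]/q[2]+i["cx"],i["fy"]*q[1]/q[2]+i["cy"]])
E
python3 - <<'E'
from h import *
t=lambda x,y,z:ray("top",330+x/400*70,185+y/400*70,z)
s=lambda x,y,z:ray("side",270+(x-400)/4,190+y/4,z)
print("lid",t(204,158,.065),"wing",t(227,146,.150), "ends",t(203,82,.15),t(250,212,.15))
a,b,c,d=s(552,78,.154),s(655,50,.154),s(552,135,.116),s(655,97,.116);print("side corners",a,b,c,d)
print("mid",(a+b)/2,(c+d)/2, np.linalg.norm(b-a))
print("bolts",[t(*p,.01) for p in((112,90),(268,87),(117,307),(271,306))])
print("side lid", s(600,228,.065))
E
```

```text
lid [ 0.52284243 -0.18234709  0.065     ] wing [ 0.52073388 -0.18180159  0.15      ] ends [ 0.54717036 -0.17304785  0.15      ] [ 0.4936423  -0.19006867  0.15      ]
side corners [ 0.49863426 -0.19213526  0.154     ] [ 0.55228738 -0.17248132  0.154     ] [ 0.49937363 -0.18711113  0.116     ] [ 0.55581476 -0.15943855  0.116     ]
mid [ 0.52546082 -0.18230829  0.154     ] [ 0.5275942  -0.17327484  0.116     ] 0.05713960403895197
bolts [array([ 0.55992518, -0.14744593,  0.01      ]), array([ 0.55945395, -0.21981339,  0.01      ]), array([ 0.45964008, -0.14628292,  0.01      ]), array([ 0.4582693 , -0.21702012,  0.01      ])]
side lid [ 0.52300895 -0.20013709  0.065     ]
```

>>> {"method": "apply_moves", "body": {
  "motion": "0 0 0 -0.038 -1;0 0 0 -0.038 -1;0 0 0 -0.038 -1;0 0 0 -0.038 -1;0 0 0 -0.038 -1;0 0 0 -0.038 -1;0 0 0 0 -1;0 0 0 0 -1"
}}

```text
time: 0.77
eef_pos: [0.2152, 0.5329, 0.2332]
eef_rot: [[-0.323, -0.0, -0.946], [0.946, -0.001, -0.323], [-0.0, -1.0, 0.001]]
ft_force: [-0.4, -0.3, 0.2]
gripper_width: 0.0919
```

```bash
cat > st.py <<'E'
from h import *
from rig import ctrl
s=ctrl.sense();R=np.array(s["eef_rot"]);print(s["time"],s["eef_pos"],"q",np.round(s["qpos"],3),"yaw",np.degrees(np.arctan2(R[1,0],R[0,0])))
print("shift/200mm to axis",R.T@(np.array([.523,-.182,.141])-s["eef_pos"])/.2,"F",np.round(s["ft_force"],2),"M",np.round(s["torque"],3),s["gripper_width"])
E
python3 st.py
```

```text
0.7667 [0.21516712 0.53294865 0.23316784] q [ 0.977  0.159  1.598  0.     1.386 -0.923] yaw 108.8601092029324
shift/200mm to axis [-3.88013892  0.46254419 -0.30127033] F [-0.38 -0.25  0.18] M [ 0.043  0.016 -0.059] 0.09194725143816154
```

>>> {"method": "apply_moves", "body": {
  "motion": "-0.14 0 -0.011 0 -1;-0.14 0 -0.011 0 -1;-0.14 0 -0.011 0 -1;-0.14 0 -0.011 0 -1;-0.14 0 -0.011 0 -1;-0.14 0 -0.011 0 -1;-0.14 0 -0.011 0 -1;-0.14 0 -0.011 0 -1;-0.14 0 -0.011 0 -1;-0.14 0 -0.011 0 -1;-0.14 0 -0.011 0 -1;-0.14 0 -0.011 0 -1;-0.14 0 -0.011 0 -1;-0.14 0 -0.011 0 -1;-0.14 0 -0.011 0 -1;-0.14 0 -0.011 0 -1;-0.14 0 -0.011 0 -1;-0.14 0 -0.011 0 -1;-0.14 0 -0.011 0 -1;-0.14 0 -0.011 0 -1"
}}

```text
time: 2.43
eef_pos: [0.44, 0.0168, 0.2336]
eef_rot: [[-0.323, 0.0, -0.946], [0.946, 0.0, -0.323], [0.0, -1.0, -0.0]]
ft_force: [1.1, 0.9, 0.3]
gripper_width: 0.0916
```

```bash
python3 st.py
```

```text
2.4333 [0.43995655 0.01679117 0.23357814] q [-0.238 -0.206  1.955  0.     1.393 -2.137] yaw 108.8323480188721
shift/200mm to axis [-1.07478444  0.46289094 -0.07205396] F [1.14 0.86 0.29] M [0.033 0.014 0.017] 0.09162154466360749
```

>>> {"method": "apply_moves", "body": {
  "motion": "-0.14 0 -0.009 0 -1;-0.14 0 -0.009 0 -1;-0.14 0 -0.009 0 -1;-0.14 0 -0.009 0 -1;-0.14 0 -0.009 0 -1;-0.14 0 -0.009 0 -1;-0.14 0 -0.009 0 -1;-0.095 0 -0.009 0 -1;0 0.06 0 0 -1;0 0.06 0 0 -1;0 0 0 0 -1;0 0 0 0 -1"
}}

```text
time: 3.43
eef_pos: [0.5222, -0.1786, 0.2078]
eef_rot: [[-0.327, -0.003, -0.945], [0.945, 0.002, -0.327], [0.003, -1.0, 0.002]]
ft_force: [0.3, 0.1, 0.4]
gripper_width: 0.092
```

```bash
python3 st.py; python3 - <<'E'
from rig import camera
import cv2,numpy as np
t=camera("top")[160:260,320:420];s=camera("side")[150:290,250:390]
f=lambda a:cv2.convertScaleAbs(cv2.resize(a,(400,400),interpolation=cv2.INTER_NEAREST),alpha=1.6,beta=10)
cv2.imwrite("pics/crop2.png",np.hstack([f(t),f(s)]))
E
```

```text
3.4333 [ 0.52221266 -0.17861022  0.20780933] q [-0.549  0.122  1.689  0.     1.334 -2.452] yaw 109.05814896358966
shift/200mm to axis [-0.01835617  0.33399383  0.0010441 ] F [0.32 0.12 0.37] M [0.041 0.043 0.009] 0.09200124932535976
```

View pics/crop2.png

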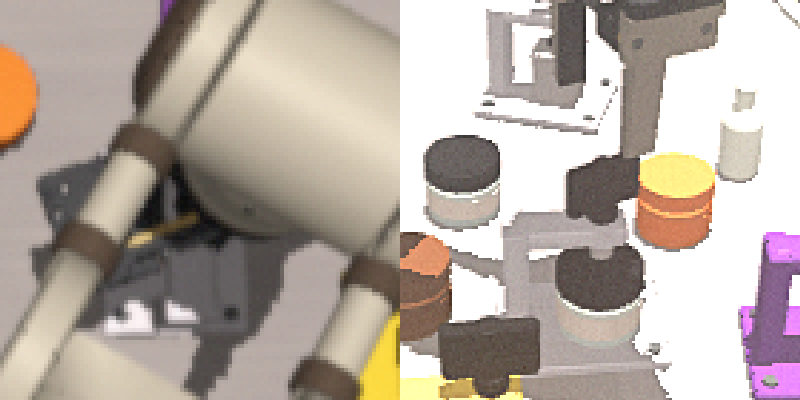

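>>> {"method": "apply_moves", "body": {
  "motion": "-0.017 0.05 0 0 -1;0 0.056 0 0 -1;0 0.056 0 0 -1;0 0.056 0 0 -1;0 0.056 0 0 -1;0 0.056 0 0 -1;0 0 0 0 -1;0 0 0 0 -1"
}}

```text
time: 4.2
eef_pos: [0.524, -0.1832, 0.1425]
eef_rot: [[-0.326, -0.002, -0.945], [0.945, 0.001, -0.326], [0.002, -1.0, 0.001]]
ft_force: [0.9, 0.1, -0.4]
gripper_width: 0.0922
```

```bash
python3 st.py; python3 - <<'E'
from rig import camera
import cv2,numpy as np
s=camera("side")[150:290,250:390]
f=lambda a:cv2.convertScaleAbs(cv2.resize(a,(560,560),interpolation=cv2.INTER_NEAREST),alpha=1.6,beta=10)
cv2.imwrite("pics/crop3.png",f(s))
E
```

```text
4.2 [ 0.52402196 -0.18322929  0.14250986] q [-0.554  0.196  1.741 -0.     1.206 -2.457] yaw 109.04743045262094
shift/200mm to axis [0.00746572 0.00756467 0.00281414] F [ 0.94  0.1  -0.42] M [ 0.004  0.065 -0.005] 0.09218108550476428
```

View pics/crop3.png

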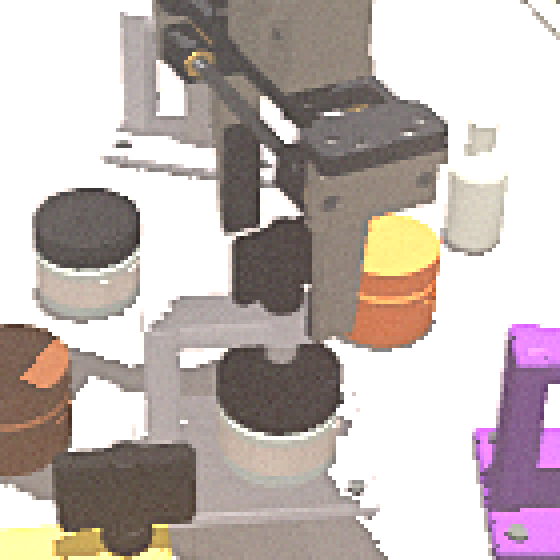

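>>> {"method": "apply_moves", "body": {
  "motion": "0 0 0 0 1;0 0 0 0 1;0 0 0 0 1;0 0 0 0 1;0 0 0 0 1;0 0 0 0 1;0 0 0 0 1;0 0 0 0 1;0 0 0 0 1;0 0 0 0 1;0 0 0 0 1;0 0 0 0 1"
}}

```text
time: 5.25
eef_pos: [0.524, -0.182, 0.1434]
eef_rot: [[-0.326, -0.002, -0.945], [0.945, 0.004, -0.326], [0.004, -1.0, 0.0]]
ft_force: [-3.9, 12.2, 7.5]
gripper_width: 0.0138
```

```bash
python3 st.py
```

```text
5.25 [ 0.52404364 -0.18195627  0.14343396] q [-0.553  0.195  1.741  0.003  1.209 -2.457] yaw 109.03917272217511
shift/200mm to axis [0.00144324 0.01217774 0.00500003] F [-3.91 12.18  7.54] M [2.184 0.562 0.083] 0.013839423259063625
```

>>> {"method": "apply_moves", "body": {
  "motion": "0.004 0 0 0 1;0.004 0 0 0 1;0 0 0 0 1;0 0 0 0 1"
}}

```text
time: 5.58
eef_pos: [0.5241, -0.1814, 0.1435]
eef_rot: [[-0.326, -0.0, -0.945], [0.945, 0.001, -0.326], [0.001, -1.0, -0.0]]
ft_force: [0.1, 4.2, 1.4]
gripper_width: 0.0116
```

```bash
python3 st.py
```

```text
5.5833 [ 0.52405343 -0.18140125  0.14349376] q [-5.520e-01  1.930e-01  1.743e+00  1.000e-03  1.206e+00 -2.455e+00] yaw 109.04422502080942
shift/200mm to axis [-0.00112707  0.01246529  0.00596004] F [0.14 4.22 1.38] M [ 0.954 -0.042 -0.076] 0.0115502155137796
```

>>> {"method": "apply_moves", "body": {
  "motion": "0 0 0 0.02 1;0 0 0 0.02 1;0 0 0 0.02 1;0 0 0 0.02 1;0 0 0 0.02 1;0 0 0 0 1;0 0 0 0 1"
}}

```text
time: 6.17
eef_pos: [0.524, -0.1813, 0.1435]
eef_rot: [[-0.019, -0.0, -1.0], [1.0, 0.002, -0.019], [0.002, -1.0, 0.0]]
ft_force: [0.2, 5.1, 1.4]
gripper_width: 0.0119
```

```bash
python3 st.py
```

```text
6.1667 [ 0.52403815 -0.18130434  0.14347139] q [-5.520e-01  1.930e-01  1.743e+00  1.000e-03  1.207e+00 -2.142e+00] yaw 91.09686106756664
shift/200mm to axis [-0.00339893  0.01235219  0.00525423] F [0.23 5.14 1.37] M [ 1.029 -0.034 -0.096] 0.011935698549816343
```

>>> {"method": "apply_moves", "body": {
  "motion": "0 0 0 0.03 1;0 0 0 0.03 1;0 0 0 0.03 1;0 0 0 0.03 1;0 0 0 0 1;0 0 0 0 1"
}}

```text
time: 6.67
eef_pos: [0.5241, -0.1812, 0.1435]
eef_rot: [[0.35, -0.0, -0.937], [0.937, 0.002, 0.35], [0.002, -1.0, 0.001]]
ft_force: [0.2, 5.9, 1.0]
gripper_width: 0.0117
```

```bash
python3 st.py; python3 - <<'E'
from rig import camera
import cv2,numpy as np
s=camera("side")[150:290,250:390]
f=lambda a:cv2.convertScaleAbs(cv2.resize(a,(560,560),interpolation=cv2.INTER_NEAREST),alpha=1.6,beta=10)
cv2.imwrite("pics/crop4.png",f(s))
E
```

```text
6.6667 [ 0.52408349 -0.18118028  0.14347113] q [-0.552  0.193  1.743  0.002  1.207 -1.765] yaw 69.49918953924121
shift/200mm to axis [-0.00575742  0.01234857  0.00362968] F [0.16 5.93 0.98] M [ 1.047 -0.135 -0.067] 0.011724627767311284
```

View pics/crop4.png

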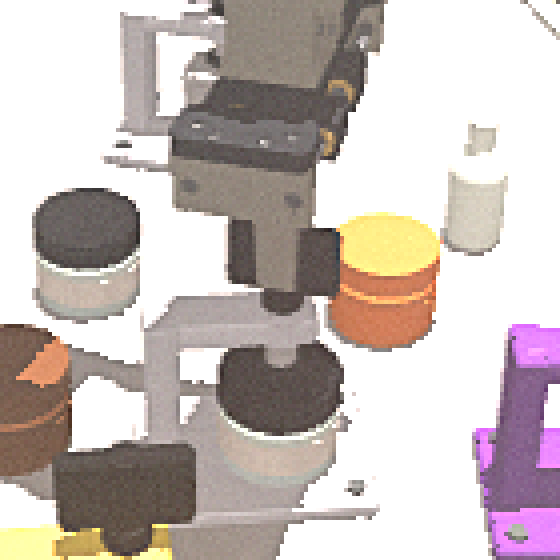

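The wing follows the grip: its ends show either side of the finger at (240,250) and (320,262), and the jar is upright at (280,410). About 25° of turn remains.

>>> {"method": "apply_moves", "body": {
  "motion": "0 0 0 0.035 1;0 0 0 0.035 1;0 0 0 0.035 1;0 0 0 0.035 1;0 0 0 0 1;0 0 0 0 1;0 0 0 0 1"
}}

```text
time: 7.3
eef_pos: [0.5242, -0.1811, 0.1435]
eef_rot: [[0.716, 0.0, -0.699], [0.699, 0.002, 0.716], [0.002, -1.0, 0.001]]
ft_force: [0.4, 6.1, 1.5]
gripper_width: 0.0116
```

```bash
python3 st.py
```

```text
7.3 [ 0.52417028 -0.18109013  0.14349717] q [-0.552  0.193  1.743  0.002  1.206 -1.326] yaw 44.3106678609564
shift/200mm to axis [-0.00738408  0.01247567  0.00081528] F [0.42 6.15 1.47] M [ 1.072 -0.12  -0.069] 0.01161620328670999
```

>>> {"method": "apply_moves", "body": {
  "motion": "0 0 0 0 -1;0 0 0 0 -1;0 0 0 0 -1;0 0 0 0 -1;0 0 0 0 -1;0 0 0 0 -1;0 -0.08 0 0 -1;0 -0.1 0 0 -1;0 -0.1 0 0 -1;0 -0.1 0 0 -1;0 -0.1 0 0 -1;0.1 0 0.1 0 -1;0.1 0 0.1 0 -1;0.1 0 0.1 0 -1;0.1 0 0.1 0 -1;0.1 0 0.1 0 -1;0.1 0 0.1 0 -1;0.1 0 0.1 0 -1;0.1 0 0.1 0 -1;0 0 0 0 -1"
}}

```text
time: 8.97
eef_pos: [0.5266, 0.0482, 0.2397]
eef_rot: [[0.713, 0.0, -0.701], [0.701, 0.002, 0.713], [0.001, -1.0, 0.001]]
ft_force: [-0.5, -0.4, 0.3]
gripper_width: 0.0916
```

```bash
python3 st.py; python3 - <<'E'
from rig import camera
import cv2,numpy as np
t=camera("top")[185:255,330:400];s=camera("side")[190:290,270:370]
f=lambda a:cv2.convertScaleAbs(cv2.resize(a,(400,400),interpolation=cv2.INTER_NEAREST),alpha=1.6,beta=10)
cv2.imwrite("pics/crop5.png",np.hstack([f(t),f(s)]))
E
```

```text
8.9667 [0.52664141 0.04822474 0.23966024] q [-0.138  0.034  1.719  0.002  1.389 -0.915] yaw 44.49807245243767
shift/200mm to axis [-0.82043487  0.49126704 -0.80889226] F [-0.54 -0.42  0.29] M [-0.046 -0.02   0.004] 0.09162010414580331
```

View pics/crop5.png

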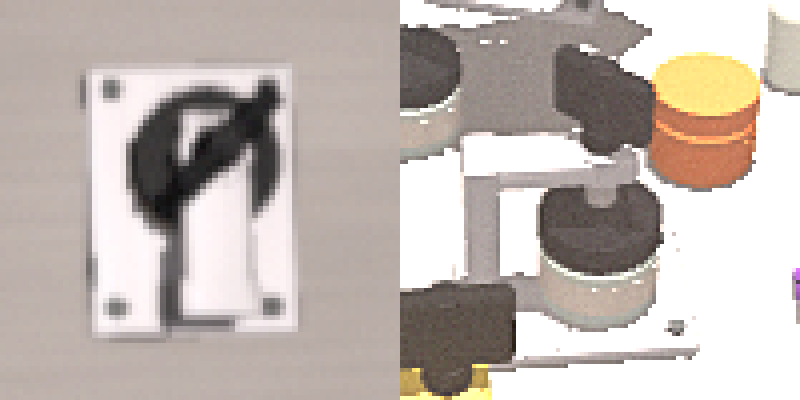

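```bash
python3 -c "
from rig import sign_off;print(sign_off())"
```

```text
the job is handed in; nothing more can be done
None
```

I turned the wing knob over the round jar about 65° clockwise, let go, backed the arm off and handed the job in at about 9 s. I estimated that it stood 20° short of touching, so it should now be about 45° past the touch.

- **Final angle:** the gripper's yaw at release puts the knob about 45° past the touch. In the last top picture the wing lies about 44° clockwise from the clamp's arm. Both are inside the 30–60° window.
- **Jar and other clamp:** in the last side picture the jar is upright and has not moved from under the pad. I never touched the tin clamp.
- **Forces:** the grip first closed about 1.5 mm off the knob's axis, with a side force of about 13 N. I corrected that before turning, and the force then stayed near 6 N.
- **Not confirmed:** I could not measure the pad touching or its pressing force. The wrist moment showed no clear step at the touch, so contact is inferred from the knob's angle. That angle relies on the wing being in line with the arm at the touch.

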